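# Hold a shelf bracket against the rail on the turntable

## Robot

A 6-joint arm with a two-finger parallel gripper is mounted at the origin on the work surface. World frame = base frame: x ahead of the robot, y to its left, z up, the work surface at z = 0. Lengths are in m, angles in rad, forces in N, time in s.
With the tool pointing down it reaches from about 0.325 to 0.9 m from the base axis. Payload 6.1 kg.
Tool frame: the origin (TCP) lies on the centre line of the jaws, within the pads' length; the fingertips stand 22 mm ahead of it and the grasp point (between the pads) lies 3 mm ahead of it (arm.tip_reach is the distance from the TCP to the fingertips, in m); z points along the fingers, y is the line along which they close (so a half turn about z gives the same grasp; the last joint's range is limited). The gripper opens to 87 mm and grips with 3 to 60 N. Pads are 19 mm wide; open, the fingers measure 117 mm over their backs; the gripper's body (75 mm by 190 mm) begins 51 mm behind the grasp point.
Start: joints at [-1.384, 0.22, 1.526, -0, 1.395, -0.126], TCP at [0.192, -0.595, 0.209] pointing down, gripper open.
Joint ranges: [-2.98, 2.98], [-0.91, 2.08], [0.09, 2.57], [-1.24, 4.39], [0.2, 2.65], [-2.68, 2.68]. Speed limits (rad/s): [2.57, 2.57, 3.01, 3.14, 3.14, 3.14].

## Interface

Orientations are given as [roll, pitch, yaw] about the fixed x, y, z axes, in that order (R = Rz(yaw) Ry(pitch) Rx(roll)).
In Python, from bench import arm gives the robot as it stands. The module is installed in compiled form; this text tells all that it offers.
- The arm moves only by the tool drive_tool, never from a script. Its arguments are lists of equal length, an entry for each row: "linear": the shift along the tool's x, y, z normalised to -1 to 1, where 1 is 250 mm, a list of three; "angular": the turn, a rotation vector about the tool's x, y, z normalised to -1 to 1, where 1 is pi/2 rad, a list of three. A call has 1 to 10 rows; each row is the pose to reach, as a shift and turn from the pose commanded when the call began, along the tool's axes at that moment; what a row does not reach only later rows make up. A row lasts 1/8 s, in which the tool goes at most 62.5 mm and 10.7 degrees, less where a joint would pass 70% of its speed; a pose out of reach is approached as far as the arm can. A call with a number of a shift or a turn outside -1 to 1 is refused whole. A call with a gripper value outside its range is refused whole. "fingers" is the opening, from -1 (shut) to 1 (fully open), set as the call begins (left out, the last holds). The fingers move at their own pace and stop on an object; "grip_force" is the grip in N (left out, the last holds). Time passes only in rows, so rows that repeat a pose let the fingers close. It gives the time, the measured TCP pose, the force, the opening and the grip force at its end, in the units of the state.
- arm.sense(): the state, without advancing time (a new reading comes with each control period).
- arm.get_image(name): name is "side" or "top" or "wrist"; returns a dict with "color" (480x640x3 uint8, red, green, blue), "depth" (480x640 float32, m along the optical axis (not along the pixel's ray), 0 where there is no reading), "fx", "fy", "cx", "cy" (pixels), "rvec" (rotation vector, rad) and "tvec" (3), from world to camera coordinates, as OpenCV has them. Camera axes: x right, y down, z forward; pixel columns grow to the right and rows downward; lengths in m; the calibration is good to about 2 mm. A picture is of the moment at which its call begins.
- arm.close_job(): hands the job in; it is judged then, once.
Trained networks look in the newest picture that a camera, given by its name, has taken for a name from the list of things; names that differ only in an ending like _2 or _b are one class to them, and where a whole thing is asked for, a point or a joint stands for the part that bears it (a point fixed in the world has none). Each returns a list of dicts, best first, with "score" (0 to 1); they miss things now and then, are a little off and sometimes report something else, mostly with a low value. They report only what shows in the picture. A call takes as long as a camera call. They do not tell look-alikes from the thing itself.
- arm.boxes_of(camera, name): "location" ([row, column] in pixels, amid what is visible of it).
- arm.silhouettes(camera, name): "pixels" (480x640 bool, what is visible of it) and "location" ([row, column] in pixels, amid what is visible of it).
- arm.landmark_of(camera, name): "location" ([row, column] in pixels: a listed point, or the origin of a listed thing).
The state is a dict: "time": time; "joint_pos": joint angles; "dq": joint speeds; "effort": joint torques, N m; "tcp_pos": TCP position; "ee_rot": TCP orientation; "wrist_force": force on the tool from outside, world axes, zero at the start; "wrist_torque": the same for the moment, N m; "opening": finger opening in m; "grip_force": force on a finger pad.
Only numpy, scipy, OpenCV 4.12 (cv2) and the standard library are available. Lean on these libraries where they do the work, as an engineer would, in place of code of your own. Each camera call takes 0.05 s, during which the arm holds its last target. There are 200 camera calls.

## Task

First turn the round wooden turntable by its steel peg, anticlockwise from above, fully to its stop, so that its rail faces you. Then press the flat face of the loose T-shaped wooden bracket flush against that spring-backed rail, upright, centred between the end cheeks, its foot at the deck, with a steady 10 newtons (springs about half pressed). Finish while still holding and pressing it there for me to screw on from behind; never ram it, and leave everything else on the marble board alone.

Things in the scene. Friction and masses are not known exactly. Their poses are not given: they have to be found in the camera images.
- turntable (a joint): angle of the turntable on its fixed foot, rad: grows anticlockwise seen from above; 1.57 is the stop (as far as it goes), where it must be. Starts between 0 and 0.7. It turns stiffly (0.25 N m of friction, 2 to 3 N at the peg) and stays where it is left. The deck is a beech disc 280 mm across, 20 mm thick
- stand_axis (a point): point on the turning axis, level with the deck's top (36 mm above the marble board, which is 18 mm thick). Belongs to the fixed foot and does not turn: z is up, x is the direction in which the bracket is to be pressed once the turntable is at its stop
- peg (a point): upright round steel peg on the deck, 18 mm across, 50 mm high above the deck, 115 mm from the turning axis; this point is on the peg's axis, 27 mm above the deck. Turns with the deck: it starts at the near left of the axis, passes the side nearest the robot, and at the stop is at the near right, 135 degrees clockwise from stand_axis's x
- rail: the fence: upright wooden rail on the deck, 140 mm wide, 12 thick, top 70 mm above the deck, two posts behind it. Origin: middle of its flat front face, at deck level, 20 mm past the turning axis; x points into the rail (the way to press), y along it, z up. It gives way along x by up to 16 mm on springs: 2 N at first, 1 N more per mm (10 N at 8 mm); the origin moves with it
- bracket_web (a point): loose bracket, light wood, 70 to 140 g, upright on the board left or right of the turntable, a T from above: plate 90 mm wide (y), 12 thick, 70 high; web 16 mm thick (y), 50 long, 70 high on the middle of its back. Point: in the web, 35 mm above the foot, 41 mm behind the flat face that goes on the rail, 29 mm behind the plate's back; x points to that face, z up. Grip across the web (y)
- rail_top (a point): middle of the top edge of the rail's front face, 70 mm above the deck; moves with the rail. At each end of the rail a cheek 12 mm wide stands 12 mm proud of the face and as high as the rail; the gap between the cheeks is 116 mm, centred on this point
- ramekin: bystander: white porcelain ramekin 90 mm across, 50 mm high, standing on the side of the turntable where the bracket is not; origin under its centre
- jar: bystander: closed amber glass jar, 72 mm across, 110 mm high, at the far left; origin under its centre
- whisk: bystander: steel whisk 250 mm long lying along x at the left edge of the board, 54 mm high; origin under its middle
- spoon: bystander: bamboo spoon 220 mm long lying crosswise at the near edge of the board; origin under its middle
- tray: bystander: empty white plastic tray 160 by 200 mm, 30 mm high, at the far right; origin under its centre
- mug: bystander: blue mug 80 mm across, 85 mm high, at the far edge; origin under its centre
Mind the look-alikes: they are no part of the job. What is shaped like the part that bears bracket_web but purple or yellow is not meant.

How it is judged:
By the outcome, as a careful person would: the job done as asked, in the order asked, and still so for the second after the job is handed in, while the arm keeps its last pose, push and grip.
It also fails if it takes over 58 s, if anything falls off the work surface, if the arm or the gripper's body presses on something with over 40 N, if the wrist force passes 120 N, or if a joint passes its speed limit or range.

## Working session

There is one attempt and no reset: what is moved stays moved. The work goes in short steps, Python scripts to look and compute and a tool call to move; the robot and the scene stay as the last step left them, time stands still between calls to the robot, and variables do not carry over. Pictures are saved under pics/ and viewed, at most 10 in all, crops included, and the job is handed in when it is done.

Besides the shell and the picture viewer there is one more tool, called after ">>>" by a JSON object that holds its "op" and its "data", one argument or row to a line. drive_tool: Moves the arm, as the interface text tells. Its arguments: {"type":"object","properties":{"linear":{"type":"array","items":{"type":"array","items":{"type":"number"}}},"angular":{"type":"array","items":{"type":"array","items":{"type":"number"}}},"fingers":{"type":"number"},"grip_force":{"type":"number"}},"required":["linear","angular"]}

```bash
mkdir -p pics; cat > h.py <<'E'
import numpy as np, cv2
from scipy.spatial.transform import Rotation as R
from bench import arm
def cam(n):
    im=arm.get_image(n); im['R']=cv2.Rodrigues(np.array(im['rvec'],float))[0]; im['t']=np.array(im['tvec'],float).ravel(); return im
def ray(im,rc):
    d=np.array([(rc[1]-im['cx'])/im['fx'],(rc[0]-im['cy'])/im['fy'],1.0])
    return -im['R'].T@im['t'], im['R'].T@d
def atz(im,rc,z):
    o,d=ray(im,rc); return o+d*(z-o[2])/d[2]
def atdepth(im,rc):
    o,d=ray(im,rc); r,c=int(round(rc[0])),int(round(rc[1])); p=im['depth'][r-1:r+2,c-1:c+2]; p=p[p>0]
    return o+d*np.median(p) if len(p) else None
def cloud(im):
    r,c=np.mgrid[0:480,0:640]; d=im['depth']
    P=np.stack([(c-im['cx'])/im['fx']*d,(r-im['cy'])/im['fy']*d,d],-1)
    return (P-im['t'])@im['R']
def save(im,n,box=None,s=1):
    a=im['color'][:,:,::-1]
    if box: a=a[box[0]:box[1],box[2]:box[3]]
    cv2.imwrite('pics/'+n+'.png',cv2.resize(a,None,fx=s,fy=s,interpolation=cv2.INTER_CUBIC))
E
python3 - <<'E'
from h import *
np.set_printoptions(precision=3,suppress=True)
s=arm.sense();print(s['tcp_pos'],s['ee_rot'],s['opening'],arm.tip_reach)
for n in ['top','side']:
    im=cam(n);save(im,n+'0');print(n,-im['R'].T@im['t'])
    for k in ['stand_axis','peg','rail','rail_top','bracket_web','ramekin','jar','mug']:
        for d in arm.landmark_of(n,k)[:3]:
            print(k,round(d['score'],2),np.round(d['location'],1),atdepth(im,d['location']))
E
```

```text
[ 0.192 -0.594  0.208] [-3.14  -0.     0.313] 0.08682989058453615 0.022
top [0.228 0.055 1.682]
stand_axis 0.95 [235.1 334.4] [0.591 0.011 0.056]
peg 0.68 [267.8 238.2] [0.488 0.277 0.088]
peg 0.57 [265.9 313. ] [0.495 0.071 0.095]
rail 0.97 [235.1 343.6] [ 0.576 -0.012  0.126]
rail_top 0.79 [227.2 336.7] [0.615 0.005 0.053]
bracket_web 0.98 [350.8 186.5] [0.261 0.41  0.073]
bracket_web 0.68 [358.2 241. ] [0.244 0.262 0.069]
bracket_web 0.63 [268.  238.1] [0.488 0.277 0.088]
ramekin 0.62 [264.1 444.8] [ 0.517 -0.308  0.024]
jar 0.93 [189.6 245.2] [0.709 0.264 0.101]
mug 0.87 [169.4 354.2] [ 0.8   -0.047  0.022]
mug 0.31 [311.4 345.1] [ 0.377 -0.021  0.031]
side [0.004 0.76  0.574]
stand_axis 0.56 [242.8 304. ] [0.592 0.011 0.052]
peg 0.55 [256.4 325.4] [0.483 0.078 0.086]
peg 0.32 [315.5 256.7] [0.482 0.286 0.06 ]
rail 0.64 [240.8 308.4] [ 0.587 -0.     0.054]
rail_top 0.73 [214.2 308.2] [ 0.591 -0.004  0.12 ]
bracket_web 0.8 [439.6 312.9] [0.243 0.436 0.069]
bracket_web 0.77 [381.1 374.5] [0.239 0.288 0.054]
bracket_web 0.67 [216.2 306.1] [ 0.596 -0.002  0.114]
ramekin 0.7 [214.9 395.9] [ 0.504 -0.274  0.044]
jar 0.66 [280.9 176.3] [0.709 0.285 0.04 ]
mug 0.87 [223.1 250.8] [ 0.777 -0.004  0.039]
mug 0.35 [281.7 392.7] [ 0.373 -0.022  0.016]
```

View pics/top0.png

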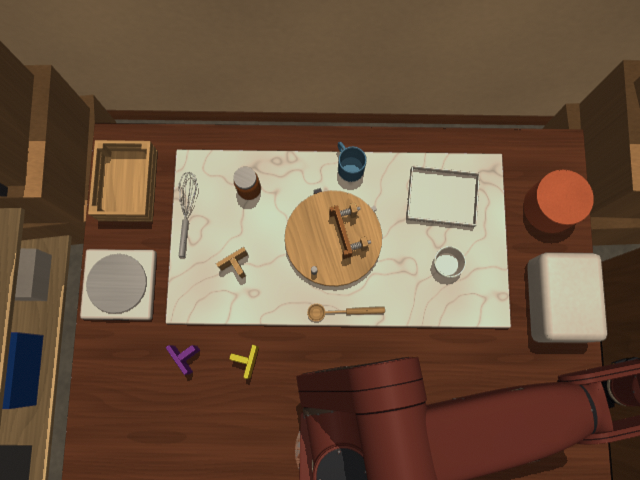

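View pics/side0.png

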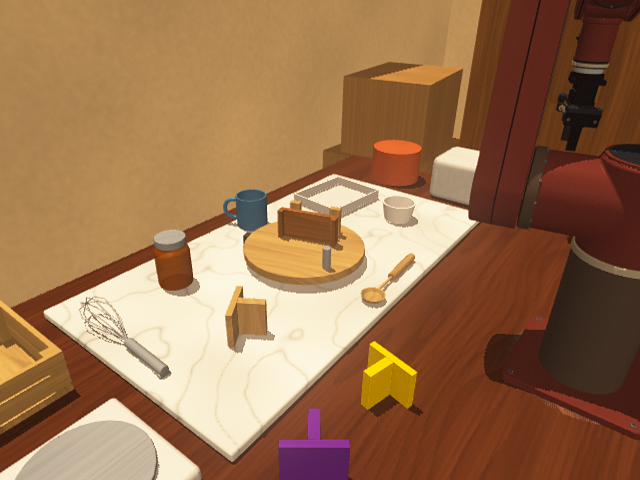

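The top view shows three T shapes: wood at (col 232, row 263), purple at (181, 358) and yellow at (245, 361). The wooden one on the board, left of the turntable, fits the description. The peg is at (313, 270) and the rail runs from (335, 208) to (348, 257). I'll confirm in a crop and measure.

```bash
python3 - <<'E'
from h import *
np.set_printoptions(precision=4,suppress=True)
im=cam('top');save(im,'crop1',(180,310,190,400),3.6)
C=cloud(im);z=C[...,2];hsv=cv2.cvtColor(im['color'],cv2.COLOR_RGB2HSV)
def reg(x0,x1,y0,y1,z0,z1): return (C[...,0]>x0)&(C[...,0]<x1)&(C[...,1]>y0)&(C[...,1]<y1)&(z>z0)&(z<z1)
m=reg(.35,.8,-.2,.2,.048,.060); P=C[m][:,:2]
r,c=np.nonzero(m)
hull=cv2.convexHull(np.float32(P)); print('deck circ',cv2.minEnclosingCircle(hull),np.median(z[m]))
print('marble',np.median(z[reg(.4,.6,-.2,-.15,0,.05)]))
m=reg(.4,.6,.2,.36,.075,.1);P=C[m];print('brk top',len(P),P.mean(0));print(cv2.minAreaRect(np.float32(P[:,:2])))
for q in P[::4]: print(np.round(q,3),end=' ')
m=reg(.44,.53,.04,.11,.085,.12);print('\npeg',C[m].mean(0),m.sum())
m=reg(.5,.7,-.1,.1,.105,.135);P=C[m];print('rail top',P.mean(0),cv2.minAreaRect(np.float32(P[:,:2])))
side=cam('side')
for k,zz in (('stand_axis',.054),('peg',.081),('bracket_web',.053)):
  for n,i in (('top',im),('side',side)):
    for d in arm.landmark_of(n,k): print(k,n,round(d['score'],2),atz(i,d['location'],zz))
E
```

```text
deck circ ((0.6134344935417175, -0.02019808441400528), 0.18372444808483124) 0.05345404405753596
marble 0.01742591964609001
brk top 277 [0.5093 0.2931 0.0862]
((0.49941307306289673, 0.2867407202720642), (0.06398184597492218, 0.08963242173194885), 32.115501403808594)
[0.548 0.269 0.084] [0.544 0.268 0.09 ] [0.543 0.275 0.082] [0.541 0.263 0.09 ] [0.538 0.277 0.089] [0.54  0.267 0.082] [0.535 0.285 0.09 ] [0.536 0.274 0.084] [0.538 0.264 0.077] [0.532 0.281 0.094] [0.533 0.271 0.086] [0.53  0.293 0.087] [0.531 0.283 0.08 ] [0.532 0.272 0.08 ] [0.527 0.293 0.085] [0.526 0.281 0.092] [0.524 0.301 0.09 ] [0.524 0.29  0.089] [0.527 0.281 0.075] [0.52  0.3   0.095] [0.521 0.29  0.087] [0.518 0.312 0.089] [0.519 0.301 0.087] [0.519 0.291 0.083] [0.514 0.311 0.096] [0.516 0.301 0.088] [0.516 0.29  0.086] [0.513 0.315 0.083] [0.512 0.303 0.09 ] [0.513 0.292 0.088] [0.511 0.326 0.082] [0.511 0.315 0.084] [0.511 0.304 0.083] [0.509 0.292 0.093] [0.508 0.332 0.083] [0.505 0.318 0.098] [0.507 0.309 0.087] [0.507 0.295 0.087] [0.507 0.283 0.093] [0.504 0.328 0.087] [0.503 0.316 0.096] [0.505 0.296 0
[... 504 characters left out ...]
] [0.474 0.275 0.085] [0.471 0.277 0.086] [0.47  0.276 0.075] 
peg [0.4849 0.0687 0.1014] 37
rail top [ 0.5971 -0.0219  0.1207] ((0.6005102396011353, -0.028088882565498352), (0.14118418097496033, 0.07523328810930252), 17.0695743560791)
stand_axis top 0.71 [0.589  0.0105 0.054 ]
stand_axis side 0.71 [0.5865 0.0156 0.054 ]
peg top 0.78 [0.4961 0.0692 0.081 ]
peg top 0.51 [ 0.697  -0.2889  0.081 ]
peg side 0.74 [0.4895 0.0738 0.081 ]
bracket_web top 0.85 [0.4916 0.2756 0.053 ]
bracket_web top 0.73 [0.2476 0.2726 0.053 ]
bracket_web top 0.6 [0.2549 0.4097 0.053 ]
bracket_web side 0.88 [0.2404 0.2903 0.053 ]
bracket_web side 0.77 [0.4901 0.2856 0.053 ]
bracket_web side 0.61 [0.2488 0.4266 0.053 ]
```

View pics/crop1.png

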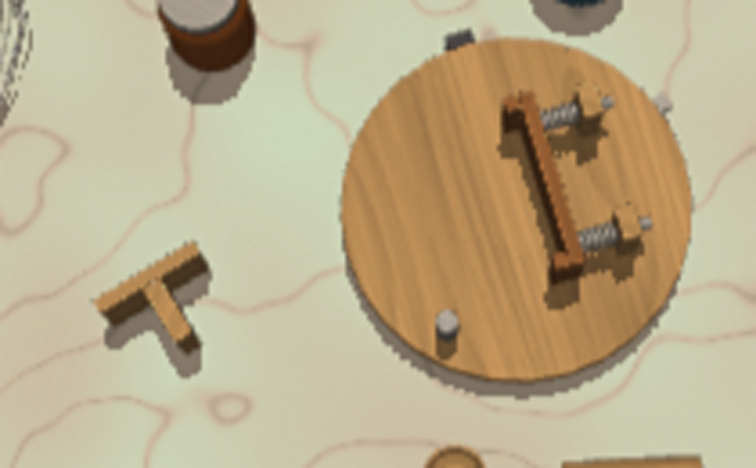

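The crop confirms the wooden T at world (0.491, 0.277), yaw about 32°. The peg is at about (0.488, 0.071) and the axis at (0.588, 0.013): 115 mm apart, as specified. Next I move above the peg.

```bash
cat >> h.py <<'E'
def plan(*T):
    s=arm.sense(); r0=R.from_euler('xyz',s['ee_rot'])
    for x,y,z,yaw in T:
        r=R.from_euler('xyz',[np.pi,0,np.radians(yaw)])
        print(np.round(r0.inv().apply(np.array([x,y,z])-s['tcp_pos'])/.25,3).tolist(), np.round((r0.inv()*r).as_rotvec()/(np.pi/2),3).tolist())
E
python3 -c "
from h import *
plan((.488,.071,.209,-30))"
```

```text
[1.945, -2.169, 0.002] [-0.0, -0.0, 0.532]
```

>>> {"op": "drive_tool", "data": {
  "linear": [
    [0.9, -1, 0],
    [0.9, -1, 0],
    [0.9, -1, 0],
    [0.9, -1, 0],
    [0.9, -1, 0],
    [0.9, -1, 0]
  ],
  "angular": [
    [0, 0, 0],
    [0, 0, 0],
    [0, 0, 0],
    [0, 0, 0],
    [0, 0, 0],
    [0, 0, 0]
  ],
  "fingers": -0.2
}}

```text
time: 2.05
tcp_pos: [0.3304, -0.2849, 0.2097]
ee_rot: [3.141, -0.001, 0.316]
wrist_force: [0.1, -0.1, 0.0]
opening: 0.0381
grip_force: 0.0
```

>>> {"op": "drive_tool", "data": {
  "linear": [
    [1, -1, 0],
    [1, -1, 0],
    [1, -1, 0],
    [1, -1, 0],
    [1, -1, 0],
    [1, -1, 0],
    [1, -1, 0]
  ],
  "angular": [
    [0, 0, 0.532],
    [0, 0, 0.532],
    [0, 0, 0.532],
    [0, 0, 0.532],
    [0, 0, 0.532],
    [0, 0, 0.532],
    [0, 0, 0.532]
  ]
}}

```text
time: 2.92
tcp_pos: [0.4912, 0.0299, 0.2097]
ee_rot: [-3.141, -0.0, -0.521]
wrist_force: [0.5, -0.9, -0.5]
opening: 0.0346
grip_force: 0.0
```

```bash
python3 - <<'E'
from h import *
np.set_printoptions(precision=4,suppress=True)
s=arm.sense();print(s['time'],s['tcp_pos'],s['ee_rot'],s['opening'],s['wrist_force'])
im=cam('wrist');save(im,'w1');C=cloud(im);print(-im['R'].T@im['t'])
for d in arm.landmark_of('wrist','peg'): print(d['score'],d['location'],atz(im,d['location'],.081),atdepth(im,d['location']))
for d in arm.landmark_of('wrist','stand_axis'): print(d['score'],d['location'],atz(im,d['location'],.054))
m=(abs(C[...,0]-.488)<.04)&(abs(C[...,1]-.071)<.04)&(C[...,2]>.096)&(C[...,2]<.11)
P=C[m];print(m.sum(),P.mean(0),cv2.minEnclosingCircle(cv2.convexHull(np.float32(P[:,:2]))) if m.sum() else 0)
plan((.488,.071,.087,-30))
E
```

```text
2.925 [0.4912 0.0299 0.2097] [-3.1409 -0.0005 -0.5212] 0.034587330098004146 [ 0.5006 -0.8861 -0.5221]
[ 0.5493 -0.0041  0.3859]
0.85 [251.8, 285.7] [0.489  0.0696 0.081 ] [0.4933 0.0643 0.1029]
381 [0.4873 0.0684 0.1041] ((0.4863010048866272, 0.06931276619434357), 0.009092750959098339)
[-0.093, -0.143, 0.489] [0.0, 0.0, 0.002]
```

View pics/w1.png

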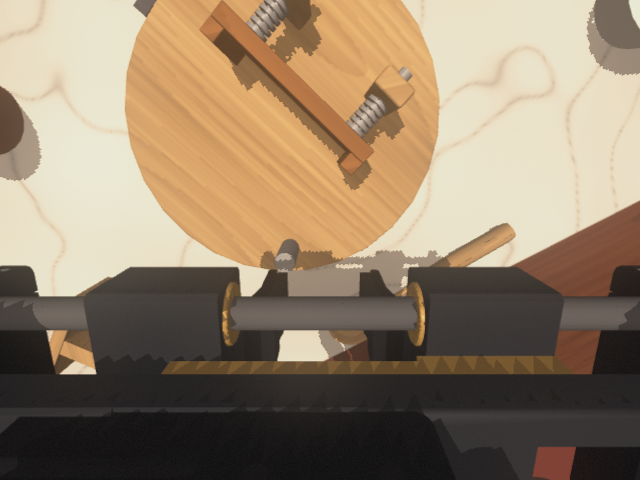

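The wrist view shows the peg just ahead-left of the jaws, at pixel (287, 252), which puts it at world (0.487, 0.0695). The rail and springs sit beyond it. Next I go above the peg, descend around it, and plan the arc.

```bash
python3 -c "
from h import *
plan((.487,.0695,.209,-30),(.487,.0695,.088,-30))"
```

```text
[-0.094, -0.135, 0.001] [0.0, 0.0, 0.002]
[-0.094, -0.135, 0.485] [0.0, 0.0, 0.002]
```

>>> {"op": "drive_tool", "data": {
  "linear": [
    [-0.094, -0.135, 0],
    [-0.094, -0.135, 0],
    [-0.094, -0.135, 0.15],
    [-0.094, -0.135, 0.3],
    [-0.094, -0.135, 0.42],
    [-0.094, -0.135, 0.485],
    [-0.094, -0.135, 0.485]
  ],
  "angular": [
    [0, 0, 0],
    [0, 0, 0],
    [0, 0, 0],
    [0, 0, 0],
    [0, 0, 0],
    [0, 0, 0],
    [0, 0, 0]
  ]
}}

```text
time: 3.95
tcp_pos: [0.4861, 0.0673, 0.0874]
ee_rot: [3.14, 0.002, -0.524]
wrist_force: [-0.5, -0.2, 0.4]
opening: 0.0349
grip_force: 0.0
```

```bash
python3 - <<'E'
from h import *
s=arm.sense();print(s['tcp_pos'],s['wrist_force'],s['opening'])
im=cam('wrist');C=cloud(im);m=(abs(C[...,2]-.054)<.006)&(np.hypot(C[...,0]-.588,C[...,1]-.012)<.16)
E=cv2.morphologyEx(m.astype(np.uint8),cv2.MORPH_OPEN,np.ones((3,3)))
h=cv2.convexHull(np.float32(C[E>0][:,:2]))[:,0]
from scipy.optimize import least_squares
h=h[(h[:,0]>.58)]
f=least_squares(lambda p:np.hypot(h[:,0]-p[0],h[:,1]-p[1])-.14,[.588,.012],loss='soft_l1',f_scale=.002);print('axis',f.x,np.abs(f.fun).mean(),len(h))
a=np.array([.588,.012])
plan(*[(a[0]+.115*np.cos(t),a[1]+.115*np.sin(t),.088,np.degrees(t)-180) for t in np.radians([157,164,171,178,185,192,199,206,213])])
E
```

```text
[0.48609264 0.06729429 0.0873767 ] [-0.50624139 -0.1907049   0.40337551] 0.034927899628787125
axis [0.58609048 0.01577105] 0.003404711290270961 14
[0.004, 0.047, 0.002] [0.0, -0.0, -0.078]
[0.014, 0.102, 0.002] [0.0, -0.0, -0.156]
[0.031, 0.155, 0.002] [0.0, -0.0, -0.233]
[0.054, 0.206, 0.002] [0.0, -0.0, -0.311]
[0.084, 0.254, 0.002] [0.0, -0.0, -0.389]
[0.119, 0.298, 0.002] [0.0, -0.0, -0.467]
[0.159, 0.338, 0.002] [0.0, -0.0, -0.544]
[0.203, 0.372, 0.002] [0.0, -0.0, -0.622]
[0.252, 0.4, 0.002] [0.0, -0.0, -0.7]
```

>>> {"op": "drive_tool", "data": {
  "linear": [
    [0.002, 0.023, 0],
    [0.004, 0.047, 0],
    [0.009, 0.074, 0],
    [0.014, 0.102, 0],
    [0.022, 0.128, 0],
    [0.031, 0.155, 0],
    [0.042, 0.18, 0],
    [0.054, 0.206, 0],
    [0.069, 0.23, 0],
    [0.084, 0.254, 0]
  ],
  "angular": [
    [0, 0, -0.039],
    [0, 0, -0.078],
    [0, 0, -0.117],
    [0, 0, -0.156],
    [0, 0, -0.194],
    [0, 0, -0.233],
    [0, 0, -0.272],
    [0, 0, -0.311],
    [0, 0, -0.35],
    [0, 0, -0.389]
  ]
}}

```text
time: 5.25
tcp_pos: [0.4755, 0.0026, 0.0905]
ee_rot: [3.142, -0.005, 0.09]
wrist_force: [1.1, 3.6, -0.7]
opening: 0.0349
grip_force: 1.2
```

```bash
python3 - <<'E'
from h import *
a=np.array([.588,.012])
plan(*[(a[0]+.115*np.cos(t),a[1]+.115*np.sin(t),.088,np.degrees(t)-180) for t in np.radians([189,193,197,201,205,209,213,217,221])])
E
```

```text
[-0.007, 0.034, 0.01] [0.0, -0.003, -0.043]
[-0.004, 0.066, 0.01] [0.0, -0.003, -0.087]
[0.001, 0.097, 0.01] [0.0, -0.003, -0.132]
[0.009, 0.129, 0.01] [0.0, -0.003, -0.176]
[0.019, 0.159, 0.01] [0.001, -0.003, -0.22]
[0.031, 0.189, 0.01] [0.001, -0.003, -0.265]
[0.045, 0.218, 0.01] [0.001, -0.003, -0.309]
[0.061, 0.246, 0.01] [0.001, -0.003, -0.354]
[0.079, 0.272, 0.01] [0.001, -0.003, -0.398]
```

>>> {"op": "drive_tool", "data": {
  "linear": [
    [-0.006, 0.034, 0.008],
    [-0.004, 0.066, 0.008],
    [0.001, 0.097, 0.008],
    [0.009, 0.129, 0.008],
    [0.019, 0.159, 0.008],
    [0.031, 0.189, 0.008],
    [0.045, 0.218, 0.008],
    [0.045, 0.218, 0.008]
  ],
  "angular": [
    [0, 0, -0.043],
    [0, 0, -0.087],
    [0, 0, -0.132],
    [0, 0, -0.176],
    [0, 0, -0.22],
    [0, 0, -0.265],
    [0, 0, -0.309],
    [0, 0, -0.309]
  ]
}}

```text
time: 6.25
tcp_pos: [0.4909, -0.0514, 0.088]
ee_rot: [3.139, -0.002, 0.573]
wrist_force: [0.5, 0.1, -0.5]
opening: 0.0348
grip_force: 0.0
```

```bash
python3 - <<'E'
from h import *
a=np.array([.588,.012])
plan(*[(a[0]+.115*np.cos(t),a[1]+.115*np.sin(t),.088,np.degrees(t)-180) for t in np.radians([215,217,219,221,223,225,227,229,231,233])])
E
```

```text
[0.004, 0.015, -0.0] [0.002, -0.001, -0.024]
[0.005, 0.031, -0.0] [0.002, -0.001, -0.047]
[0.007, 0.047, 0.0] [0.002, -0.001, -0.069]
[0.009, 0.063, 0.0] [0.002, -0.001, -0.091]
[0.011, 0.079, 0.0] [0.002, -0.001, -0.113]
[0.014, 0.094, 0.0] [0.002, -0.001, -0.136]
[0.018, 0.11, 0.0] [0.002, -0.001, -0.158]
[0.022, 0.126, 0.0] [0.002, -0.001, -0.18]
[0.027, 0.141, 0.0] [0.002, -0.001, -0.202]
[0.032, 0.156, 0.0] [0.002, -0.001, -0.224]
```

>>> {"op": "drive_tool", "data": {
  "linear": [
    [0.004, 0.015, 0],
    [0.005, 0.031, 0],
    [0.007, 0.047, 0],
    [0.009, 0.063, 0],
    [0.01, 0.071, 0],
    [0.01, 0.071, 0]
  ],
  "angular": [
    [0, 0, -0.024],
    [0, 0, -0.047],
    [0, 0, -0.069],
    [0, 0, -0.091],
    [0, 0, -0.102],
    [0, 0, -0.102]
  ]
}}

```text
time: 7.0
tcp_pos: [0.4989, -0.0601, 0.0868]
ee_rot: [-3.133, -0.001, 0.732]
wrist_force: [-8.8, 15.4, 10.8]
opening: 0.035
grip_force: 8.5
```

```bash
python3 - <<'E'
from h import *
a=np.array([.588,.012])
im=cam('top');save(im,'t2',(180,310,240,430),3.6)
plan(*[(a[0]+.115*np.cos(t),a[1]+.115*np.sin(t),.088,np.degrees(t)-180) for t in np.radians([222,223,224,225,226,227,228,229,230,232])])
E
```

```text
[-0.002, 0.024, -0.005] [-0.006, -0.001, -0.0]
[-0.002, 0.032, -0.005] [-0.006, -0.001, -0.012]
[-0.002, 0.04, -0.005] [-0.006, -0.001, -0.023]
[-0.001, 0.048, -0.005] [-0.005, -0.001, -0.034]
[-0.001, 0.056, -0.005] [-0.005, -0.001, -0.045]
[-0.0, 0.064, -0.005] [-0.005, -0.001, -0.056]
[0.001, 0.072, -0.006] [-0.005, -0.001, -0.067]
[0.001, 0.08, -0.006] [-0.005, -0.001, -0.078]
[0.003, 0.088, -0.006] [-0.005, -0.001, -0.089]
[0.005, 0.104, -0.006] [-0.005, -0.001, -0.112]
```

View pics/t2.png

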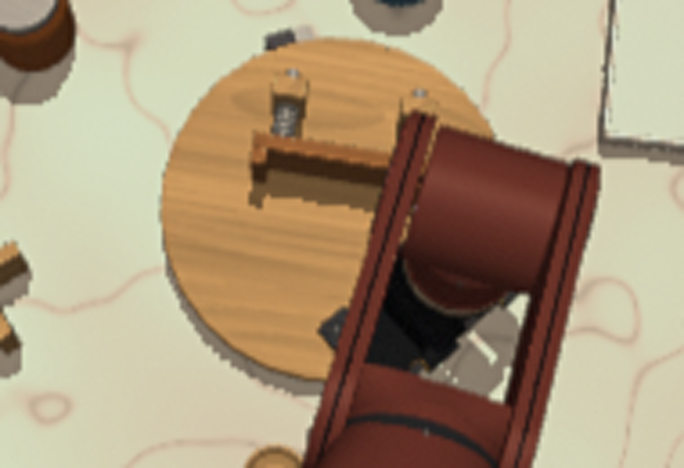

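The crop shows the turntable's lug against the stop block (crop pixel 285, 40), and the force rose to 18 N, so the turntable is at its stop. The rail now faces the robot, turned about -9°. I back off the peg and rise.

>>> {"op": "drive_tool", "data": {
  "linear": [
    [0, -0.02, 0],
    [0, -0.04, 0],
    [0, -0.05, 0],
    [0, -0.05, -0.2],
    [0, -0.05, -0.4],
    [0, -0.05, -0.6],
    [0, -0.05, -0.6]
  ],
  "angular": [
    [0, 0, 0],
    [0, 0, 0],
    [0, 0, 0],
    [0, 0, 0],
    [0, 0, 0],
    [0, 0, 0],
    [0, 0, 0]
  ]
}}

```text
time: 7.92
tcp_pos: [0.4957, -0.0559, 0.2416]
ee_rot: [3.133, -0.005, 0.733]
wrist_force: [0.6, 0.4, -0.4]
opening: 0.0349
grip_force: 0.0
```

```bash
python3 - <<'E'
from h import *
plan((.4915,.2775,.20,32),(.48,.27,.22,32))
E
```

```text
[0.879, -1.004, 0.162] [0.005, -0.004, 0.111]
[0.825, -1.011, 0.082] [0.005, -0.004, 0.111]
```

>>> {"op": "drive_tool", "data": {
  "linear": [
    [0.64, -0.99, 0.1],
    [0.64, -0.99, 0.1],
    [0.64, -0.99, 0.1],
    [0.64, -0.99, 0.1],
    [0.64, -0.99, 0.1],
    [0.64, -0.99, 0.1],
    [0.64, -0.99, 0.1]
  ],
  "angular": [
    [0, 0, 0.111],
    [0, 0, 0.111],
    [0, 0, 0.111],
    [0, 0, 0.111],
    [0, 0, 0.111],
    [0, 0, 0.111],
    [0, 0, 0.111]
  ],
  "fingers": 0.1
}}

```text
time: 8.8
tcp_pos: [0.4455, 0.2355, 0.2104]
ee_rot: [3.141, 0.002, 0.56]
wrist_force: [0.1, -1.2, 0.1]
opening: 0.0481
grip_force: 0.0
```

```bash
python3 - <<'E'
from h import *
np.set_printoptions(precision=4,suppress=True)
s=arm.sense();print(s['tcp_pos'],s['ee_rot'],s['opening'])
im=cam('wrist');save(im,'w2');C=cloud(im)
for d in arm.landmark_of('wrist','bracket_web'): print(d['score'],d['location'],atz(im,d['location'],.053))
m=(abs(C[...,0]-.50)<.07)&(abs(C[...,1]-.285)<.07)&(C[...,2]>.082)&(C[...,2]<.094)
m=cv2.morphologyEx(m.astype(np.uint8),cv2.MORPH_OPEN,np.ones((3,3)))>0
P=C[m];print(m.sum(),P.mean(0),cv2.minAreaRect(np.float32(P[:,:2])))
# fit T model (top outline) : params web point x,y,yaw
from scipy.optimize import minimize
def cost(p):
    c,s=np.cos(p[2]),np.sin(p[2]);d=P[:,:2]-p[:2];u=d[:,0]*c+d[:,1]*s;v=-d[:,0]*s+d[:,1]*c
    # plate u 29..41,|v|<45 ; web u -21..29,|v|<8
    def out(u,v,u0,u1,h): return np.hypot(np.maximum(np.maximum(u0-u,u-u1),0),np.maximum(abs(v)-h,0))
    return (np.minimum(out(u,v,.029,.041,.045),out(u,v,-.021,.029,.008))**2).sum()*1e4
for st in ([.4915,.2775,.55],[.485,.28,.6]):
    f=minimize(cost,st,method='Nelder-Mead',options=dict(xatol=1e-5,fatol=1e-8,maxiter=3000));print(f.x,np.degrees(f.x[2]),f.fun)
# rail from top
t=cam('top');C=cloud(t);m=(abs(C[...,0]-.6)<.1)&(abs(C[...,1])<.12)&(C[...,2]>.117)&(C[...,2]<.128)
P2=C[m];print('rail',m.sum(),P2.mean(0),cv2.minAreaRect(np.float32(P2[:,:2])))
for k,zz in (('rail_top',.124),('rail',.054),('stand_axis',.054)):
    for d in arm.landmark_of('top',k): print(k,d['score'],atz(t,d['location'],zz))
E
```

```text
[0.4455 0.2355 0.2104] [3.1412 0.0015 0.5598] 0.04806721872821777
0.75 [278.4, 87.5] [0.2715 0.4033 0.053 ]
0.7 [148.5, 308.6] [0.4955 0.2823 0.053 ]
3117 [0.5109 0.2948 0.0888] ((0.5003705024719238, 0.28794699907302856), (0.06193459779024124, 0.09013266116380692), 32.98130798339844)
[0.4919 0.2825 0.5747] 32.93045483545332 0.0008631618092881103
[0.4919 0.2825 0.5747] 32.930004277639284 0.0008631470860838348
rail 338 [0.6243 0.0098 0.1228] ((0.6305360794067383, 0.009072616696357727), (0.1398439109325409, 0.07286476343870163), 81.75494384765625)
rail_top 0.89 [0.6062 0.0157 0.124 ]
rail_top 0.74 [0.6263 0.4183 0.124 ]
rail_top 0.42 [ 0.3655 -0.0223  0.124 ]
rail 0.68 [0.6054 0.0112 0.054 ]
stand_axis 0.9 [0.5958 0.0057 0.054 ]
stand_axis 0.16 [ 0.7993 -0.0382  0.054 ]
```

View pics/w2.png

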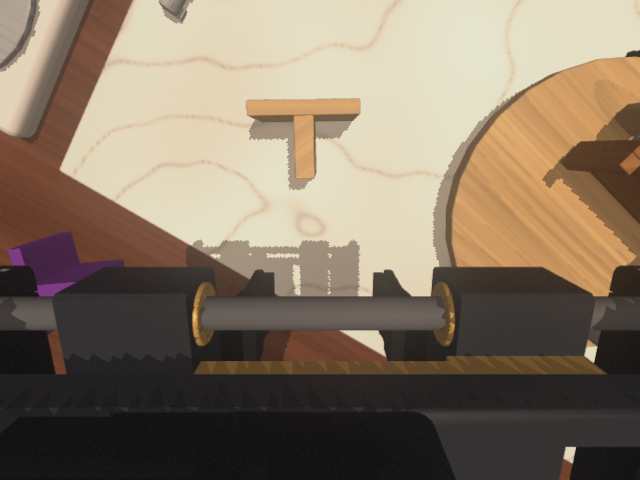

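The wrist view shows the wooden T squarely ahead, with its plate at (303, 108) and its web at (305, 150). The outline measures 62 x 90 mm, as specified. The web point fits at (0.492, 0.2825), yaw 32.9°.

```bash
python3 - <<'E'
from h import *
plan((.492,.2825,.21,32.9),(.492,.2825,.056,32.9))
E
```

```text
[0.256, -0.064, 0.005] [0.0, -0.0, -0.011]
[0.255, -0.064, 0.621] [0.0, -0.0, -0.011]
```

>>> {"op": "drive_tool", "data": {
  "linear": [
    [0.256, -0.064, 0],
    [0.256, -0.064, 0],
    [0.256, -0.064, 0.15],
    [0.256, -0.064, 0.3],
    [0.256, -0.064, 0.42],
    [0.256, -0.064, 0.54],
    [0.256, -0.064, 0.6],
    [0.256, -0.064, 0.62],
    [0.256, -0.064, 0.62]
  ],
  "angular": [
    [0, 0, -0.011],
    [0, 0, -0.011],
    [0, 0, -0.011],
    [0, 0, -0.011],
    [0, 0, -0.011],
    [0, 0, -0.011],
    [0, 0, -0.011],
    [0, 0, -0.011],
    [0, 0, -0.011]
  ]
}}

```text
time: 10.22
tcp_pos: [0.4922, 0.2837, 0.057]
ee_rot: [3.141, -0.001, 0.576]
wrist_force: [-0.1, 0.5, 0.4]
opening: 0.0477
grip_force: 0.0
```

>>> {"op": "drive_tool", "data": {
  "linear": [
    [0, 0, 0],
    [0, 0, 0],
    [0, 0, 0],
    [0, 0, 0],
    [0, 0, 0],
    [0, 0, 0]
  ],
  "angular": [
    [0, 0, 0],
    [0, 0, 0],
    [0, 0, 0],
    [0, 0, 0],
    [0, 0, 0],
    [0, 0, 0]
  ],
  "fingers": -1,
  "grip_force": 35
}}

```text
time: 10.98
tcp_pos: [0.4917, 0.2837, 0.0564]
ee_rot: [3.142, -0.0, 0.577]
wrist_force: [-0.1, 0.3, 2.3]
opening: 0.0157
grip_force: 35.0
```

```bash
python3 - <<'E'
from h import *
plan((.492,.2837,.18,33),(.510,.0236,.18,-8.2))
E
```

```text
[0.001, 0.001, -0.495] [0.0, -0.0, 0.001]
[-0.506, 0.912, -0.495] [-0.0, -0.0, 0.458]
```

>>> {"op": "drive_tool", "data": {
  "linear": [
    [0, 0, -0.1],
    [0, 0, -0.25],
    [0, 0, -0.42],
    [0, 0, -0.495],
    [-0.1, 0.18, -0.495],
    [-0.2, 0.36, -0.495],
    [-0.3, 0.54, -0.495],
    [-0.4, 0.72, -0.495],
    [-0.48, 0.86, -0.495],
    [-0.506, 0.912, -0.495]
  ],
  "angular": [
    [0, 0, 0],
    [0, 0, 0],
    [0, 0, 0],
    [0, 0, 0],
    [0, 0, 0.08],
    [0, 0, 0.16],
    [0, 0, 0.24],
    [0, 0, 0.33],
    [0, 0, 0.41],
    [0, 0, 0.458]
  ]
}}

```text
time: 12.22
tcp_pos: [0.5092, 0.0213, 0.1787]
ee_rot: [3.141, 0.002, -0.148]
wrist_force: [0.2, 0.3, -0.7]
opening: 0.0158
grip_force: 35.0
```

```bash
python3 - <<'E'
from h import *
np.set_printoptions(precision=4,suppress=True)
s=arm.sense();print(s['time'],s['tcp_pos'],s['ee_rot'],s['opening'],s['wrist_force'])
im=cam('wrist');save(im,'w3');C=cloud(im)
for d in arm.landmark_of('wrist','rail_top'): print(d['score'],d['location'],atz(im,d['location'],.124),atdepth(im,d['location']))
m=(C[...,0]>.57)&(C[...,0]<.7)&(abs(C[...,1])<.12)&(C[...,2]>.119)&(C[...,2]<.129)
P=C[m];print('rail',m.sum(),P.mean(0),cv2.minAreaRect(np.float32(P[:,:2])))
b=(C[...,0]>.48)&(C[...,0]<.575)&(abs(C[...,1]-.02)<.07)&(C[...,2]>.19-.015)&(C[...,2]<.235)
B=C[b];print('brk',b.sum(),B.mean(0) if b.sum() else 0, cv2.minAreaRect(np.float32(B[:,:2])) if b.sum()>5 else 0)
np.savez('c3.npz',C=C)
E
```

```text
12.225 [0.5092 0.0213 0.1787] [ 3.1411  0.0017 -0.1485] 0.015783831361168163 [ 0.1623  0.2872 -0.7032]
0.66 [95.1, 312.2] [0.6078 0.0129 0.124 ] [0.6077 0.0129 0.1247]
rail 7651 [0.6201 0.0112 0.1245] ((0.6277976632118225, 0.010073661804199219), (0.14010821282863617, 0.0650525689125061), 81.20255279541016)
brk 12306 [0.5369 0.0166 0.2078] ((0.5189026594161987, 0.019261930137872696), (0.09070613980293274, 0.06235533952713013), 81.39386749267578)
```

View pics/w3.png

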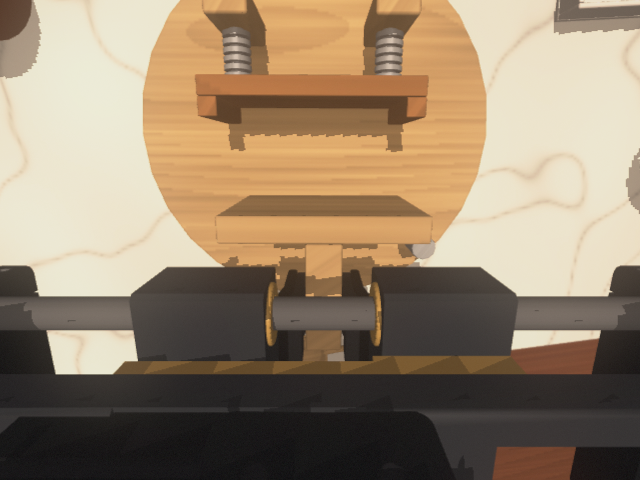

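The wrist view shows the held bracket, plate at (323, 230), parallel to the rail at (312, 85). The peg is at the right, at (424, 247), and clear. Next I compute the exact offsets.

```bash
python3 - <<'E'
from h import *
np.set_printoptions(precision=4,suppress=True)
C=np.load('c3.npz')['C'];s=arm.sense();tcp=s['tcp_pos']
m=(C[...,0]>.57)&(C[...,0]<.66)&(abs(C[...,1])<.12)&(C[...,2]>.121)&(C[...,2]<.128)
b=(C[...,0]>.48)&(C[...,0]<.575)&(abs(C[...,1]-.02)<.07)&(C[...,2]>.205)&(C[...,2]<.215)
def fit(P,near):
    # edge direction of the long face by binning
    yaw=np.radians(-8.7)
    for _ in range(3):
        c,q=np.cos(yaw),np.sin(yaw);u=P[:,0]*c+P[:,1]*q;v=-P[:,0]*q+P[:,1]*c
        vc=(np.percentile(v,.5)+np.percentile(v,99.5))/2
        e=[]
        for a in np.arange(-.042,.042,.006):
            k=(v>vc+a)&(v<vc+a+.006)
            if k.sum()>8: e.append((a+.003,np.percentile(u[k],3 if near else 97)))
        e=np.array(e);p=np.polyfit(e[:,0],e[:,1],1);yaw-=np.arctan(p[0])
    return np.degrees(yaw),p[1],vc,np.percentile(v,[.5,99.5]),np.std(np.polyval(p,e[:,0])-e[:,1])
P,B=C[m],C[b]
print('rail z',np.median(P[:,2]),fit(P,1));print('brk z',np.median(B[:,2]),fit(B,0))
yr,ur,vr=fit(P,1)[:3];yb,ub,vb=fit(B,0)[:3]
y=np.radians(yr);ex=np.array([np.cos(y),np.sin(y)]);ey=np.array([-ex[1],ex[0]])
g=lambda u,v,yw:np.array([u*np.cos(yw)-v*np.sin(yw),u*np.sin(yw)+v*np.cos(yw)])
face=g(ur,vr,y);bf=g(ub,vb,np.radians(yb))
print('rail face',face,'brk face',bf,'axis',face-.02*ex)
print('gap',(face-bf)@ex,'lat',(face-bf)@ey,'face ahead of tcp',(bf-tcp[:2])@ex,(bf-tcp[:2])@ey,'dyaw',yr-yb)
E
```

```text
rail z 0.12474058110910054 (np.float64(-8.711595919075785), np.float64(0.598652507425984), np.float64(0.10509051279607923), array([0.0358, 0.1743]), np.float64(9.34910872950218e-05))
brk z 0.211127850093347 (np.float64(-8.580522590667814), np.float64(0.5410633734471119), np.float64(0.09639795170986198), array([0.0524, 0.1404]), np.float64(0.00010904971979684922))
rail face [0.6077 0.0132] brk face [0.5494 0.0146] axis [0.5879 0.0162]
gap 0.05781107543299718 lat 0.0074550447549978065 face ahead of tcp 0.04072776639540237 -0.0012321290349166596 dyaw -0.1310733284079717
```

Gap is 57.8 mm, lateral offset 7.5 mm, drop about 86 mm; camera and kinematics agree on the height. I lower and align short of the rail.

>>> {"op": "drive_tool", "data": {
  "linear": [
    [0, -0.03, 0.05],
    [0, -0.03, 0.15],
    [0, -0.03, 0.25],
    [0.04, -0.03, 0.31],
    [0.08, -0.03, 0.335],
    [0.12, -0.03, 0.335],
    [0.16, -0.03, 0.335],
    [0.18, -0.03, 0.335],
    [0.18, -0.03, 0.335],
    [0.18, -0.03, 0.335]
  ],
  "angular": [
    [0, 0, 0.001],
    [0, 0, 0.001],
    [0, 0, 0.001],
    [0, 0, 0.001],
    [0, 0, 0.001],
    [0, 0, 0.001],
    [0, 0, 0.001],
    [0, 0, 0.001],
    [0, 0, 0.001],
    [0, 0, 0.001]
  ]
}}

```text
time: 13.58
tcp_pos: [0.5553, 0.0245, 0.0963]
ee_rot: [-3.142, 0.0, -0.144]
wrist_force: [-0.1, -0.0, -1.1]
opening: 0.0158
grip_force: 35.0
```

```bash
python3 - <<'E'
from h import *
np.set_printoptions(precision=4,suppress=True)
s=arm.sense();print(s['tcp_pos'],s['ee_rot'],s['wrist_force'])
y=np.radians(-8.71);ex=np.array([np.cos(y),np.sin(y)]);ey=np.array([-ex[1],ex[0]])
d=s['tcp_pos'][:2]-np.array([.5092,.0213]);print('adv',d@ex,'lat',d@ey)
im=cam('wrist');save(im,'w4',(0,330,160,480),2);C=cloud(im)
m=(C[...,0]>.53)&(C[...,0]<.66)&(abs(C[...,1]-.015)<.09)&(C[...,2]>.119)&(C[...,2]<.135)
q=C[m];u=q[:,:2]@ex;v=q[:,:2]@ey;h=im['color'][m].astype(int)
mid=.5987-.006
for nm,k in (('brk',u<mid-.013+.012),('rail',u>.5987)):
    print(nm,k.sum(),np.percentile(v[k],[.5,99.5]),np.median(q[k][:,2]),np.percentile(u[k],[1,99]))
E
```

```text
[0.5553 0.0245 0.0963] [-3.1416  0.0001 -0.1444] [-0.0808 -0.0273 -1.0764]
adv 0.045076990677666025 lat 0.010165645189294406
brk 10838 [0.0376 0.1726] 0.12863816742318251 [0.526 0.591]
rail 13896 [0.0365 0.1737] 0.12478114815186571 [0.5989 0.6572]
```

View pics/w4.png

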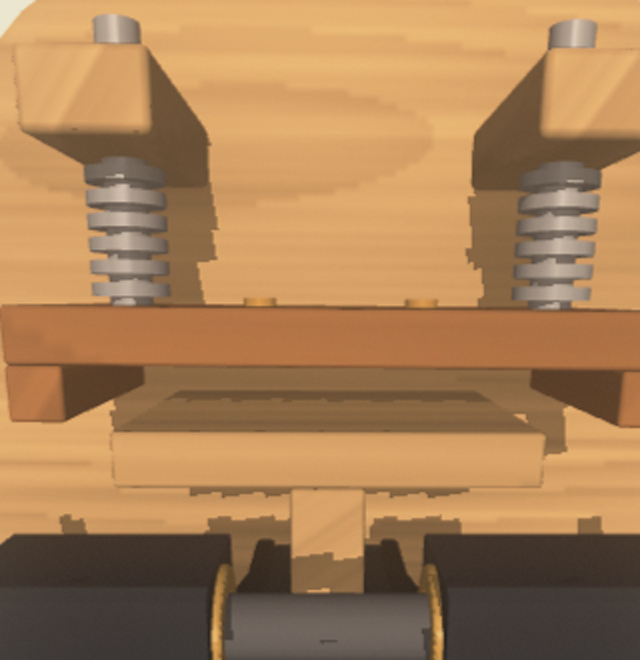

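The crop shows the bracket 3.9 mm above its final height, about 2.7 mm too far left between the cheeks, and about 12 mm from the rail. I correct that before touching.

>>> {"op": "drive_tool", "data": {
  "linear": [
    [0, 0.005, 0.006],
    [0, 0.01, 0.013],
    [0, 0.01, 0.013],
    [0, 0.01, 0.013],
    [0, 0.01, 0.013]
  ],
  "angular": [
    [0, 0, 0.004],
    [0, 0, 0.004],
    [0, 0, 0.004],
    [0, 0, 0.004],
    [0, 0, 0.004]
  ]
}}

```text
time: 14.25
tcp_pos: [0.5552, 0.0221, 0.093]
ee_rot: [-3.142, -0.0, -0.151]
wrist_force: [0.2, 0.6, -1.1]
opening: 0.0152
grip_force: 35.0
```

```bash
cat > m.py <<'E'
from h import *
np.set_printoptions(precision=4,suppress=True)
s=arm.sense();print(s['time'],s['tcp_pos'],np.degrees(s['ee_rot']),s['wrist_force'],s['wrist_torque'])
y=np.radians(-8.71);ex=np.array([np.cos(y),np.sin(y)]);ey=np.array([-ex[1],ex[0]])
d=s['tcp_pos'][:2]-np.array([.5092,.0213]);print('adv',d@ex,'lat',d@ey,'Fx',s['wrist_force'][:2]@ex,'Fy',s['wrist_force'][:2]@ey)
im=cam('wrist');C=cloud(im)
def span(z0,z1,u0,u1):
    u=C[...,:2]@ex;v=C[...,:2]@ey;m=(C[...,2]>z0)&(C[...,2]<z1)&(u>u0)&(u<u1)&(abs(v-.105)<.085);return v[m],C[m][:,2],u[m]
face=.0407+s['tcp_pos'][:2]@ex
v,z,u=span(.115,.135,face-.0105,face-.0015);k=abs(v-.105)<.05;v=v[k];print('brk plate v',np.percentile(v,[.5,99.5]),np.percentile(v,[.5,99.5]).mean(),'z',np.median(z[k]))
v,z,u=span(.115,.135,max(.5987,face)+.002,max(.5987,face)+.01);print('rail v',np.percentile(v,[.5,99.5]),np.percentile(v,[.5,99.5]).mean(),'z',np.median(z))
E
python3 m.py
```

```text
14.25 [0.5552 0.0221 0.093 ] [-179.9987   -0.0061   -8.6263] [ 0.2374  0.5848 -1.0661] [0.067  0.0915 0.038 ]
adv 0.04531193133975344 lat 0.007737421785072612 Fx 0.14612016177484238 Fy 0.6139619179728725
brk plate v [0.0611 0.1497] 0.10538311293993724 z 0.12554283646585973
rail v [0.0362 0.174 ] 0.10510833917863563 z 0.1248742203773703
```

>>> {"op": "drive_tool", "data": {
  "linear": [
    [0.01, 0, 0.001],
    [0.02, 0, 0.001],
    [0.03, 0, 0.001],
    [0.038, 0, 0.001],
    [0.044, 0, 0.001],
    [0.05, 0, 0.001],
    [0.056, 0, 0.001],
    [0.062, 0, 0.001],
    [0.064, 0, 0.001],
    [0.064, 0, 0.001]
  ],
  "angular": [
    [0, 0, 0],
    [0, 0, 0],
    [0, 0, 0],
    [0, 0, 0],
    [0, 0, 0],
    [0, 0, 0],
    [0, 0, 0],
    [0, 0, 0],
    [0, 0, 0],
    [0, 0, 0]
  ]
}}

```text
time: 15.55
tcp_pos: [0.5705, 0.0198, 0.0925]
ee_rot: [-3.142, 0.001, -0.151]
wrist_force: [-4.6, 1.3, 2.4]
opening: 0.0158
grip_force: 35.0
```

```bash
python3 m.py
```

```text
15.55 [0.5705 0.0198 0.0925] [-179.9999    0.0617   -8.6242] [-4.6145  1.308   2.3759] [ 0.0987  0.8049 -0.0511]
adv 0.06078379757206654 lat 0.007761227541825038 Fx -4.759361568645106 Fy 0.5941413509512844
brk plate v [0.0611 0.1495] 0.10533513026442136 z 0.12506105477222396
rail v [0.0362 0.1739] 0.10506571244179014 z 0.12489920978492974
```

>>> {"op": "drive_tool", "data": {
  "linear": [
    [0.004, 0, -0.001],
    [0.008, 0, -0.001],
    [0.012, 0, -0.001],
    [0.016, 0, -0.001],
    [0.02, 0, -0.001],
    [0.023, 0, -0.001],
    [0.023, 0, -0.001],
    [0.023, 0, -0.001],
    [0.023, 0, -0.001],
    [0.023, 0, -0.001]
  ],
  "angular": [
    [0, 0, 0],
    [0, 0, 0],
    [0, 0, 0],
    [0, 0, 0],
    [0, 0, 0],
    [0, 0, 0],
    [0, 0, 0],
    [0, 0, 0],
    [0, 0, 0],
    [0, 0, 0]
  ]
}}

```text
time: 16.85
tcp_pos: [0.5749, 0.0191, 0.0925]
ee_rot: [3.141, 0.004, -0.15]
wrist_force: [-9.2, -0.3, 3.7]
opening: 0.0154
grip_force: 35.0
```

```bash
cat >> m.py <<'E'
for k in ('brk','rail'):
    f=face if k=='brk' else face+.001
import sys
save(im,'w'+sys.argv[1],(0,330,160,480),2) if len(sys.argv)>1 else 0
E
python3 m.py 5
```

```text
16.85 [0.5749 0.0191 0.0925] [179.9877   0.2137  -8.6161] [-9.2033 -0.3166  3.6944] [ 0.1653  1.5081 -0.0755]
adv 0.06530144680537123 lat 0.007750543073318528 Fx -9.049204826796952 Fy -1.7066556179295158
brk plate v [0.061  0.1496] 0.10528925539599074 z 0.12504317076775634
rail v [0.0362 0.174 ] 0.10505400450893185 z 0.12490542481650026
```

View pics/w5.png

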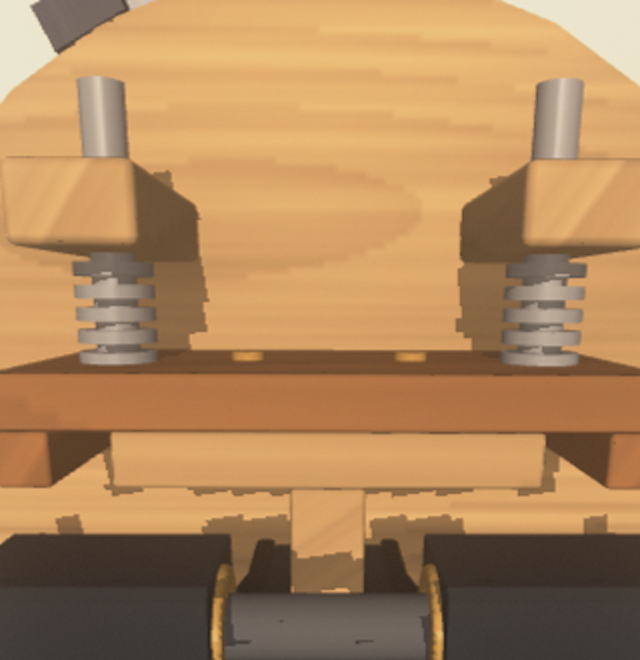

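The crop shows the plate flush on the rail, centred between the cheeks, with the springs partly compressed; the push is 9.1 N. I trim to 10 N and take out the 0.2° lean.

>>> {"op": "drive_tool", "data": {
  "linear": [
    [0.001, 0, -0.001],
    [0.002, 0, -0.001],
    [0.003, 0, -0.001],
    [0.004, 0, -0.001],
    [0.004, 0, -0.001],
    [0.004, 0, -0.001],
    [0.004, 0, -0.001],
    [0.004, 0, -0.001],
    [0.004, 0, -0.001],
    [0.004, 0, -0.001]
  ],
  "angular": [
    [0, 0.001, 0],
    [0, 0.002, 0],
    [0, 0.002, 0],
    [0, 0.002, 0],
    [0, 0.002, 0],
    [0, 0.002, 0],
    [0, 0.002, 0],
    [0, 0.002, 0],
    [0, 0.002, 0],
    [0, 0.002, 0]
  ]
}}

```text
time: 18.15
tcp_pos: [0.5755, 0.019, 0.0925]
ee_rot: [3.141, 0.002, -0.15]
wrist_force: [-10.5, 1.5, 4.5]
opening: 0.0157
grip_force: 35.0
```

```bash
python3 m.py
```

```text
18.15 [0.5755 0.019  0.0925] [179.9862   0.087   -8.6169] [-10.5425   1.4829   4.4532] [0.2643 1.7634 0.002 ]
adv 0.06587725788649056 lat 0.00774380699063846 Fx -10.64547984539514 Fy -0.130723771963458
brk plate v [0.061  0.1496] 0.10533838814198446 z 0.12505272770497752
rail v [0.0362 0.1739] 0.10503825991667905 z 0.12489023364629966
```

>>> {"op": "drive_tool", "data": {
  "linear": [
    [0, 0, 0],
    [0, 0, 0],
    [0, 0, 0],
    [0, 0, 0]
  ],
  "angular": [
    [0, 0, 0],
    [0, 0, 0],
    [0, 0, 0],
    [0, 0, 0]
  ]
}}

```text
time: 18.7
tcp_pos: [0.5755, 0.019, 0.0925]
ee_rot: [3.141, 0.002, -0.15]
wrist_force: [-10.3, 1.6, 4.6]
opening: 0.0157
grip_force: 35.0
```

```bash
python3 - <<'E'
from h import *
y=np.radians(-8.71);ex=np.array([np.cos(y),np.sin(y)]);F=[]
for _ in range(8):
    im=cam('wrist');F.append(arm.sense()['wrist_force'][:2]@ex)
print(np.mean(F),np.std(F))
C=cloud(im);u=C[...,:2]@ex;v=-C[...,0]*ex[1]+C[...,1]*ex[0]
m=(abs(C[...,2]-.1249)<.003)&(u>.60)&(u<.625)&(abs(v-.105)<.067)
e=[(a,np.percentile(u[m&(abs(v-a)<.004)],97)) for a in np.arange(.045,.17,.01)];p=np.polyfit(*np.array(e).T,1);print('rail back yaw',-8.71-np.degrees(np.arctan(p[0])),np.polyval(p,.105)-.012)
E
```

```text
-9.992462922845082 0.7015792228544175
rail back yaw -8.777591941230655 0.6063576338496213
```

The push averages 10.0 N. The rail is pressed in about 7.7 mm and its yaw is unchanged. Handing in.

```bash
python3 -c "
from bench import arm
print(arm.close_job())"
```

```text
the job is handed in; nothing more can be done
None
```

I turned the turntable to its stop, and the arm is holding the wooden bracket flush, upright and centred on the rail, its foot at the deck, at a steady 10 N (springs pressed about 7.7 mm); the job is handed in at about 19 s.

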